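# Make up two porcelain teaching kits

### The job

Make up the two teaching kits. Fill the empty front row of the mahogany case, from left to right as you face its front with the lid at the back, with the butter pat, the medallion and the smaller coffee can; on the dark kit board stand the larger coffee can in the square well and lay the tapping hammer in the long well. Set each piece down gently, dropping and knocking over none, right way up and flat on the floor of its well, and leave the hand lens and the bud vase where they are.

Things in the scene. Friction and masses are not known exactly. Their poses are not given: they have to be found in the camera images.
- case: Mahogany case, fixed, 186 (x) x 272 (y) x 46 mm. Origin: centre of underside; +x to the hinged back, -x front (faces the robot within 9 deg), +y left. Wells 80 x 80 mm, 4 deep (floor z 42): centres x -43 (front row) and +43 (back row), y +86 left, 0, -86 right. Back row holds fixed samples, 3 mm proud. Lid leans back behind, from x 93 to x 272, z 153: not over the wells. Stands left or right.
- kit_board: Dark wood board, fixed, 184 x 184 x 22 mm; +x points away from the robot within 9 deg. Origin: centre of underside. Two wells 4 mm deep (floor z 18): long well 164 (x) x 72 (y) mm, centre x 0, y -46; square well 84 x 84 mm, centre x 0, y +40. A thin flat brass label plate lies in front of the square well. Stands on the side where the case is not.
- large_can: Larger gold-rimmed white porcelain coffee can (straight cup), open top, 62 mm outside diameter, 66 high, wall 3.5, 0.15 kg. Origin: centre of underside; z up. Loop handle on +y, reaching 47 mm from the axis, 16 to 56 mm high; sides at +x and -x clear for fingers. Stands at any yaw.
- small_can: Smaller gold-rimmed white porcelain coffee can, open top, 50 mm outside diameter, 48 high, wall 3.5, 0.09 kg. Origin: centre of underside; z up. Loop handle on +y, reaching 41 mm from the axis, 11 to 41 mm high; sides at +x and -x clear for fingers. Stands at any yaw.
- medallion: Oval blue jasperware medallion with white relief head, gilt mount with upright sides: 60 mm (x) x 48 mm (y), 10 thick (relief to 11), 0.06 kg. Origin: centre of underside; z up through the relief. Lies flat, relief up, any yaw.
- butter_pat: Round green majolica butter pat, a shallow dish 60 mm across its rim, 15 high, 0.07 kg. Rim upright from 7.5 to 15 mm height, below it narrows to a 46 mm foot. Origin: centre of underside; z up. Lies dish side up.
- hammer: Tapping hammer lying flat, 140 mm along its x, 0.14 kg. Beech handle 14 mm thick, 18 at its tail (x -70), axis 9 mm up. Steel head at x +49 to +67, 51 mm wide along y, 18 high. Origin: mid-length, underside level; z up. Centre of mass near x +45: grip the handle at x +20 to +30, closing along y. Head points away from the robot within 30 deg.
- loupe: Bystander, loose: brass hand lens lying flat, ring 54 mm in diameter, 7 high, with a 50 mm handle to its -x. Origin: under the ring's centre. Leave it alone.
- bud_vase: Bystander, loose: white bud vase standing at the far middle of the table, 58 mm in diameter, 104 high. Origin: centre of underside. Leave it alone.
Not all that is in view belongs to the job. Leave any turquoise look-alike of the small_can alone.

How it is judged:
At the end, for the whole second after the job is handed in: Each piece upright on the floor of its own well (origin within 17 mm of the well's centre in x and y and 2.5 mm of its floor, tilt under 0.06 rad; the hammer along the long well within 0.3 rad, head at either end), released and at rest (under 0.02 m/s, 0.2 rad/s) (x of butter_pat in the frame of case between -0.06 and -0.026 m and y of butter_pat in the frame of case between 0.069 and 0.103 m and z of butter_pat in the frame of case between 0.0395 and 0.0445 m and angle between each of butter_pat, medallion, small_can, large_can, hammer's own z axis and vertical below 0.06 rad and linear speed of each of butter_pat, medallion, small_can, large_can, hammer below 0.02 m/s and angular speed of each of butter_pat, medallion, small_can, large_can, hammer below 0.2 rad/s and x of medallion in the frame of case between -0.06 and -0.026 m and y of medallion in the frame of case between -0.017 and 0.017 m and z of medallion in the frame of case between 0.0395 and 0.0445 m and x of small_can in the frame of case between -0.06 and -0.026 m and y of small_can in the frame of case between -0.103 and -0.069 m and z of small_can in the frame of case between 0.0395 and 0.0445 m and x of large_can in the frame of kit_board between -0.017 and 0.017 m and y of large_can in the frame of kit_board between 0.023 and 0.057 m and z of large_can in the frame of kit_board between 0.0155 and 0.0205 m and x of hammer in the frame of kit_board between -0.017 and 0.017 m and y of hammer in the frame of kit_board between -0.063 and -0.029 m and z of hammer in the frame of kit_board between 0.0155 and 0.0205 m and angle between the x axis of hammer and the x axis of kit_board, either way round below 0.3 rad); the robot touches nothing.
It fails at once if a ceramic piece is dropped: it falls out of the fingers faster than 0.6 m/s (a free fall of more than about 18 mm) ((linear speed of large_can above 0.6 m/s and contact force between the fingers and large_can below 0.05 N) or (linear speed of small_can above 0.6 m/s and contact force between the fingers and small_can below 0.05 N) or (linear speed of medallion above 0.6 m/s and contact force between the fingers and medallion below 0.05 N) or (linear speed of butter_pat above 0.6 m/s and contact force between the fingers and butter_pat below 0.05 N)).
It fails at once if a ceramic piece is knocked over (tipped more than 60 degrees) (angle between any of large_can, small_can, medallion, butter_pat's own z axis and vertical above 1.05 rad).
It fails at once if the loupe is shifted more than 20 mm (distance of loupe from where it was at the start of the episode above 0.02 m).
It fails at once if the bud vase is shifted more than 20 mm or knocked over (distance of bud_vase from where it was at the start of the episode above 0.02 m or angle between bud_vase's own z axis and vertical above 0.4 rad).
It also fails if it takes over 120 s, if anything falls off the work surface, if the arm or the gripper's body presses on something with over 40 N, if the wrist force passes 120 N, or if a joint passes its speed limit or range.

### The arm

A 6-joint arm with a two-finger parallel gripper is mounted at the origin on the work surface. World frame = base frame: x ahead of the robot, y to its left, z up, the work surface at z = 0. Lengths are in m, angles in rad, forces in N, time in s.
With the tool pointing down it reaches from about 0.225 to 0.875 m from the base axis. Payload 3.4 kg.
Tool frame: the origin (TCP) lies on the centre line of the jaws, within the pads' length; the fingertips stand 14 mm ahead of it and the grasp point (between the pads) lies 5 mm behind it; z points along the fingers, y is the line along which they close (so a half turn about z gives the same grasp; the last joint's range is limited). The gripper opens to 85 mm and grips with 20 to 120 N. Pads are 22 mm wide; open, the fingers measure 114 mm over their backs; the gripper's body (76 mm by 85 mm) begins 54 mm behind the grasp point. The pads swing forward as they close: fully open they stand 13 mm farther back than shut.
Start: joints at [1.093, 0.276, 1.505, -0, 1.361, -0.121], TCP at [0.201, 0.539, 0.245] pointing down, gripper open.
Joint ranges: [-2.89, 2.89], [-0.75, 2.08], [0.22, 2.7], [-1.18, 4.32], [0.11, 2.71], [-2.7, 2.7]. Speed limits (rad/s): [2.57, 2.57, 3.14, 3.14, 3.14, 3.14].

### API

Orientations are given as a unit quaternion [w, x, y, z].
In Python, from rig import manip, eyes gives the robot as it stands.
- The arm moves only by the shell command python3 -m creep 'ROWS' [FORCE]. ROWS is JSON, a list of rows, each a list of 5 numbers: the opening, from 0 (shut) to 1 (fully open), then the shift along the tool's x, y, z normalised to -1 to 1, where 1 is 0.5 m, then the turn about the tool's z normalised to -1 to 1, where 1 is 360 degrees. In form: [[fingers, dx, dy, dz, spin], ...]. A call has 1 to 10 rows; each row is the pose to reach, as a shift and turn from the pose commanded when the call began, along the tool's axes at that moment, turning the shorter way round; what a row does not reach only later rows make up. A row lasts 1/10 s, in which the tool goes at most 50 mm and 8.59 degrees, less where a joint would pass 70% of its speed; a pose out of reach is approached as far as the arm can. A call with a number of a shift or a turn outside -1 to 1 is refused whole. A call with a gripper value outside its range is refused whole. The fingers move at their own pace and stop on an object; FORCE is the grip in N (left out, the last holds). Time passes only in rows, so rows that repeat a pose let the fingers close. It gives the time, the measured TCP pose, the force, the opening and the grip force at its end, in the units of the state.
- manip.get_state(): the state, without advancing time (a new reading comes with each control period).
- eyes.get_image(name): name is "side" or "top" or "wrist"; returns a dict with "frame" (400x640x3 uint8, red, green, blue), "fx", "fy", "cx", "cy" (pixels), "k1" (the pictures are not rectified: a ray, as slopes to the right and down, at radius r is drawn at 1 + k1 r^2 times it, then the intrinsics apply), "R" (3x3) and "t" (3): a world point X has camera coordinates R X + t. Camera axes: x right, y down, z forward; pixel columns grow to the right and rows downward; lengths in m; the calibration is good to about 2 mm. A picture is of the moment at which its call begins. There is no depth.
- manip.sign_off(): hands the job in; it is judged then, once.
Trained networks look in the newest picture that a camera, given by its name, has taken for a name from the list of things; names that differ only in an ending like _2 or _b are one class to them, and where a whole thing is asked for, a point or a joint stands for the part that bears it (a point fixed in the world has none). Each returns a list of dicts, best first, with "confidence" (0 to 1); they miss things now and then, are a little off and sometimes report something else, mostly with a low value. They report only what shows in the picture. A call takes as long as a camera call. They do not tell look-alikes from the thing itself.
- eyes.regions_of(camera, label): "mask" (400x640 bool, what is visible of it) and "bbox" ([left, top, right, bottom] in pixels, round what is visible of it).
- eyes.place_of(camera, label): "centre" ([column, row] in pixels: a listed point, or the origin of a listed thing).
The state is a dict: "clock": time; "qpos": joint angles; "qd": joint speeds; "effort": joint torques, N m; "position": TCP position; "ee_rot": TCP orientation; "contact_force": force on the tool from outside, world axes, zero at the start; "moment": the same for the moment, N m; "width": finger opening in m; "gripper_force": force on a finger pad.
Only numpy, scipy, OpenCV 4.12 (cv2) and the standard library are available. Lean on these libraries where they do the work, as an engineer would, in place of code of your own. Each camera call takes 0.05 s, during which the arm holds its last target. There are 200 camera calls.

## Working session

There is one attempt and no reset: what is moved stays moved. The work goes in short steps, Python scripts to look and compute and a shell command to move; the robot and the scene stay as the last step left them, time stands still between calls to the robot, and variables do not carry over. Pictures are saved under pics/ and viewed, at most 16 in all, crops included, and the job is handed in when it is done.

```bash
mkdir -p pics; ls; cat > h.py <<'E'
import numpy as np, cv2
from rig import manip, eyes
def ray(im,uv):
    d=cv2.undistortPoints(np.array([[uv]],float),np.array([[im['fx'],0,im['cx']],[0,im['fy'],im['cy']],[0,0,1]]),np.array([im['k1'],0,0,0]))[0,0]
    R=np.array(im['R']);t=np.array(im['t'])
    return -R.T@t, R.T@np.array([d[0],d[1],1])
def at(im,uv,z):
    o,d=ray(im,uv); return o+d*(z-o[2])/d[2]
def proj(im,X):
    p=np.array(im['R'])@X+im['t']; x,y=p[:2]/p[2]; s=1+im['k1']*(x*x+y*y)
    return np.array([im['fx']*x*s+im['cx'],im['fy']*y*s+im['cy']])
E
python3 - <<'E'
from h import *
for c in ['top','side','wrist']:
    im=eyes.get_image(c); cv2.imwrite(f'pics/{c}0.png',im['frame'][...,::-1])
    print(c,im['fx'],im['k1'],-np.array(im['R']).T@im['t'])
    if c=='wrist':continue
    for n in ['case','kit_board','large_can','small_can','medallion','butter_pat','hammer','loupe','bud_vase']:
        for r in eyes.place_of(c,n)[:3]:
            print(n,np.round(r['centre'],1),round(r['confidence'],2),np.round(at(im,r['centre'],0)[:2],4))
print(manip.get_state())
E
```

```text
pics
top 382.0841318026952 -0.06738980968061557 [0.46717143 0.00582363 0.84680911]
case [426.1 166.9] 0.89 [ 0.6393 -0.2461]
kit_board [207.7 173.7] 0.82 [0.6314 0.2484]
large_can [380.3 268.9] 0.87 [ 0.4127 -0.1342]
small_can [311.8 167.6] 0.98 [0.6412 0.0131]
small_can [318.8 208.2] 0.92 [ 0.5491 -0.0011]
small_can [261.3  95.9] 0.81 [0.8118 0.1273]
medallion [254.9 269. ] 0.61 [0.4171 0.1416]
butter_pat [186.  300.7] 0.58 [0.3497 0.294 ]
hammer [451.4 292.5] 0.81 [ 0.3574 -0.2908]
hammer [378.9 269.2] 0.5 [ 0.4121 -0.1311]
loupe [315.2 291.5] 0.73 [0.3663 0.0098]
bud_vase [313.3 115.9] 0.58 [0.7617 0.0079]
side 501.33270769918187 -0.03970651401696788 [-0.1604018  -0.69761892  0.6693886 ]
case [424.7 235.7] 0.8 [ 0.6498 -0.2607]
kit_board [260.7 168.9] 0.85 [0.6227 0.2486]
large_can [313.  259.6] 0.9 [ 0.4279 -0.1284]
small_can [190.2 235. ] 0.91 [0.3107 0.1419]
small_can [305.6 212.7] 0.9 [0.5454 0.0041]
small_can [331.6 192.9] 0.59 [0.6534 0.0154]
medallion [228.2 214.5] 0.62 [0.4199 0.1407]
hammer [350.6 313.2] 0.93 [ 0.3597 -0.2849]
loupe [248.6 245.8] 0.91 [0.371  0.0105]
loupe [423.5 235.7] 0.26 [ 0.648  -0.2587]
bud_vase [361.9 176.8] 0.68 [0.7671 0.0069]
wrist 350.00304365374194 -0.013724648991440146 [0.13954482 0.56243805 0.37431706]
{'clock': 1.05, 'qpos': array([ 1.09302145e+00,  2.75915196e-01,  1.50489009e+00,  1.45188048e-05,
        1.36071245e+00, -1.20992387e-01]), 'qd': array([-0.00010275, -0.00037334, -0.00075411, -0.00162079,  0.00034625,
       -0.00052682]), 'effort': array([ 8.03189923e-04, -4.16668797e+01, -2.46108556e+01,  3.12148882e-05,
       -1.46665127e-05, -2.24771028e-06]), 'position': array([0.20083731, 0.53882171, 0.24532329]), 'ee_rot': array([4.26337394e-06, 1.77448070e-01, 9.84130165e-01, 3.78853710e-05]), 'contact_force': array([ 0.38485517, -0.46784951, -0.71669745]), 'moment': array([-0.02793084, -0.0255377 , -0.04076552]), 'gripper_force': 0.0, 'width': 0.08522992802551634}
```

View pics/top0.png

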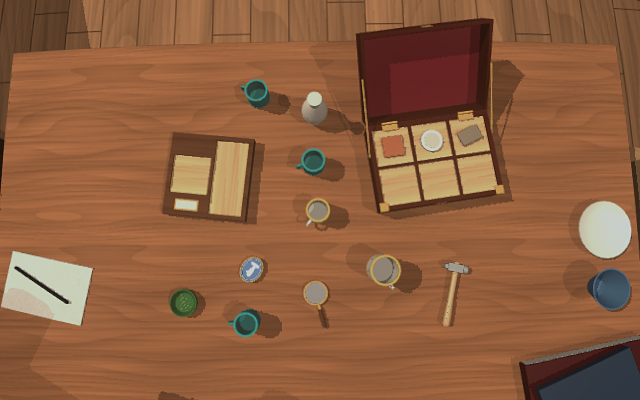

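View pics/side0.png

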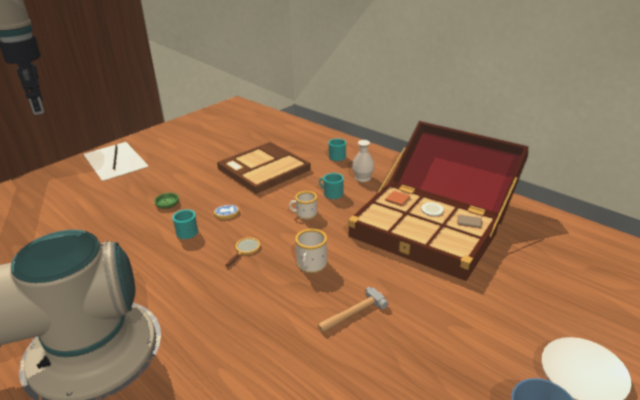

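The top picture shows the case on the right (wells at about cols 380–495, rows 115–205), the board at (210,177), the white small can at (318,210), the large can at (384,270), and the hammer at (455,293). The medallion is at (252,270), the pat at (184,303), and the turquoise decoys at (311,161), (257,94) and (246,323). The side view agrees. Next I'll measure exactly.

```bash
cat > m.py <<'E'
from h import *
from scipy.optimize import least_squares
ims={c:eyes.get_image(c) for c in ['top','side']}
# bright wood wells in the top and side pictures
def wells(c,reg):
    hsv=cv2.cvtColor(ims[c]['frame'],cv2.COLOR_RGB2HSV)
    m=((hsv[...,2]>170)&(hsv[...,1]<160)&(hsv[...,1]>50)).astype(np.uint8)
    k=np.zeros_like(m); l,t,r,b=[int(v) for v in reg]; k[t:b,l:r]=m[t:b,l:r]
    k=cv2.morphologyEx(k,cv2.MORPH_OPEN,np.ones((3,3)))
    n,lab,st,ce=cv2.connectedComponentsWithStats(k)
    return [(st[i,4],np.round(ce[i],1)) for i in range(1,n) if st[i,4]>150]
for c in ims:
    for n,z in [('case',.042),('kit_board',.018)]:
        b=eyes.regions_of(c,n)[0]['bbox']
        print(c,n,np.round(b), [(int(a),p.tolist(),np.round(at(ims[c],p,z)[:2],4).tolist()) for a,p in wells(c,b)])
for c in ims:
    for n,z in [('medallion',.006),('butter_pat',.011),('hammer',.009),('large_can',.033),('small_can',.024)]:
        for r in eyes.regions_of(c,n)[:3]:
            m=r['mask'].astype(np.uint8); ys,xs=np.nonzero(m)
            P=np.array([at(ims[c],(x,y),z)[:2] for x,y in zip(xs,ys)])
            (w,h)=cv2.minAreaRect(P.astype(np.float32)*1000)[1]
            ev,V=np.linalg.eigh(np.cov(P.T)); a=V[:,1]
            print(c,n,round(r['confidence'],2),np.round(r['bbox']),'c',np.round(P.mean(0),4),'major deg',round(np.degrees(np.arctan2(a[1],a[0])),1),'wh',round(w),round(h))
f=ims['top']['frame'][195:335,160:480,::-1]
cv2.imwrite('pics/crop.png',cv2.resize(f,None,fx=2.5,fy=2.5,interpolation=cv2.INTER_CUBIC))
f=ims['top']['frame'][100:230,150:520,::-1]
cv2.imwrite('pics/crop2.png',cv2.resize(f,None,fx=2.1,fy=2.1,interpolation=cv2.INTER_CUBIC))
E
python3 m.py
```

```text
top case [356.  22. 505. 213.] [(799, [468.7, 134.3], [0.7024, -0.3321]), (770, [430.7, 140.7], [0.6886, -0.2466]), (767, [392.1, 145.4], [0.679, -0.1616]), (1277, [477.8, 174.4], [0.613, -0.3466]), (1235, [438.5, 179.5], [0.6029, -0.2593]), (1300, [399.0, 186.2], [0.5895, -0.173])]
top kit_board [163. 132. 256. 224.] [(2206, [228.9, 178.4], [0.6165, 0.1959]), (1285, [190.7, 174.5], [0.6269, 0.2812])]
side case [352. 122. 529. 279.] [(186, [354.6, 148.9], [0.8181, 0.0734]), (604, [381.9, 159.3], [0.8164, -0.0206]), (384, [358.8, 195.4], [0.635, -0.0857]), (341, [397.1, 199.3], [0.6786, -0.1641]), (184, [520.0, 201.6], [0.8511, -0.3847]), (419, [432.3, 210.5], [0.6905, -0.2507]), (686, [379.7, 216.6], [0.5954, -0.1753]), (493, [469.1, 221.9], [0.7032, -0.3344]), (768, [415.7, 229.1], [0.6067, -0.2612]), (884, [454.5, 242.6], [0.6178, -0.3469]), (1524, [380.2, 267.1], [0.4581, -0.2773]), (543, [517.2, 264.6], [0.6336, -0.4728])]
side kit_board [218. 138. 312. 194.] [(1164, [259.3, 145.3], [0.696, 0.3334]), (380, [254.5, 158.2], [0.6324, 0.2829]), (738, [272.2, 169.3], [0.62, 0.1975]), 
[... 734 characters left out ...]
g 121.6 wh 50 61
top small_can 0.92 [310. 197. 330. 225.] c [0.5405 0.0018] major deg 155.2 wh 54 51
top small_can 0.85 [239.  79. 269. 109.] c [0.8093 0.136 ] major deg -151.0 wh 69 53
side medallion 0.57 [216. 206. 240. 222.] c [0.4207 0.1476] major deg 94.4 wh 56 62
side butter_pat 0.7 [155. 194. 180. 210.] c [0.3514 0.2979] major deg 62.3 wh 78 56
side large_can 0.97 [296. 228. 327. 271.] c [ 0.4205 -0.1314] major deg -135.3 wh 139 64
side small_can 0.93 [290. 195. 319. 220.] c [0.5455 0.0058] major deg -135.5 wh 118 64
side small_can 0.9 [322. 173. 344. 199.] c [0.6559 0.0116] major deg -139.0 wh 122 51
side small_can 0.68 [174. 212. 201. 241.] c [0.3133 0.16  ] major deg 61.4 wh 126 52
```

View pics/crop.png

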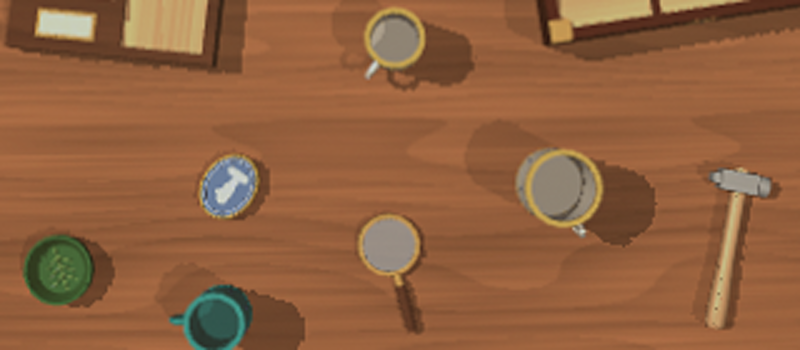

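The crop shows the small can's rim at (318,210) with its handle toward (307,225). The large can's rim is at (385,270) with its handle toward (392,288). The hammer runs from its head at (456,268) to its tail at (446,325), the medallion's long axis points up and to the right, and the pat is at (183,303).

```bash
cat > plan.py <<'E'
import sys; from h import *
from scipy.spatial.transform import Rotation as Ro
# plan.py x y z closing_deg : rows' numbers from here
def plan(x,y,z,a,s=None):
    s=s or manip.get_state(); w,i,j,k=s['ee_rot']; R=Ro.from_quat([i,j,k,w]).as_matrix()
    d=R.T@(np.array([x,y,z])-s['position'])/.5
    cur=np.degrees(np.arctan2(R[1,1],R[0,1])); t=(a-cur+90)%180-90
    print('d',np.round(d,4),'spin',np.round(-t/360,4),'alt',np.round((-t+(180 if t>0 else -180))/360,4),'q6',round(s['qpos'][5],2),'clock',s['clock'],'pos',np.round(s['position'],4),'closing',round(cur,1),'w',round(s['width'],4))
if __name__=='__main__': plan(*map(float,sys.argv[1:5]))
E
python3 - <<'E'
from h import *; from plan import plan
im=eyes.get_image('top')
for n,r,h,zr,zh in [('small',(318,210.2),(307.2,225.4),.048,.026),('large',(385.2,270.2),(392,288.2),.066,.036)]:
    a=at(im,r,zr);b=at(im,h,zh);print(n,a,b-a,np.degrees(np.arctan2(*(b-a)[1::-1])))
a=at(im,(456,267.8),.015);b=at(im,(446.4,325),.015);print('hammer',a,b,np.degrees(np.arctan2(*(a-b)[1::-1])))
plan(.349,.297,.15,90)
E
```

```text
small [0.54028748 0.001017   0.048     ] [-0.0304056   0.02361546 -0.022     ] 142.1641793817312
large [ 0.41412069 -0.13324575  0.066     ] [-0.03989047 -0.01859866 -0.03      ] -155.00302826375946
hammer [ 0.41227057 -0.29795712  0.015     ] [ 0.29022459 -0.27186197  0.015     ] -12.068917123609866
d [-0.4465 -0.3498  0.1907] spin -0.0568 alt 0.4432 q6 -0.12 clock 1.9 pos [0.2009 0.5388 0.2454] closing 69.6 w 0.0856
```

```bash
python3 -m creep '[[1,-0.4465,-0.3498,0.19,0.08],[1,-0.4465,-0.3498,0.19,0.08],[1,-0.4465,-0.3498,0.19,0.08],[1,-0.4465,-0.3498,0.19,0.08],[1,-0.4465,-0.3498,0.19,0.08],[1,-0.4465,-0.3498,0.19,0.08],[1,-0.4465,-0.3498,0.19,0.08],[1,-0.4465,-0.3498,0.19,0.08],[1,-0.4465,-0.3498,0.19,0.08],[1,-0.4465,-0.3498,0.19,0.08]]' 30
cat > look.py <<'E'
import sys; from h import *; from plan import plan
n,z=sys.argv[1],float(sys.argv[2])
im=eyes.get_image('wrist'); cv2.imwrite(f'pics/w_{sys.argv[3]}.png',im['frame'][...,::-1])
for r in eyes.place_of('wrist',n)[:2]: print('place',np.round(r['centre']),round(r['confidence'],2),np.round(at(im,r['centre'],0)[:2],4))
for r in eyes.regions_of('wrist',n)[:2]:
    c=max(cv2.findContours(r['mask'].astype(np.uint8),0,1)[0],key=cv2.contourArea)[:,0]
    P=np.array([at(im,p,z)[:2] for p in c]); e=cv2.fitEllipse((P*1000).astype(np.float32))
    print('mask',round(r['confidence'],2),np.round(r['bbox']),'ellipse c',np.round(e[0],1),'axes',np.round(e[1],1),'major deg',round((e[2]+90)%180,1))
E
python3 look.py butter_pat 0.013 pat
```

```text
clock: 2.9
position: [0.3487, 0.2983, 0.1509]
ee_rot: [0.0, 0.416, 0.909, 0.001]
contact_force: [0.2, 0.1, -0.8]
width: 0.0853
gripper_force: 0.0
place [318. 190.] 0.63 [0.3483 0.2975]
mask 0.92 [278. 155. 359. 230.] ellipse c [348.5 297.7] axes [59.4 59.8] major deg 79.8
```

View pics/w_pat.png

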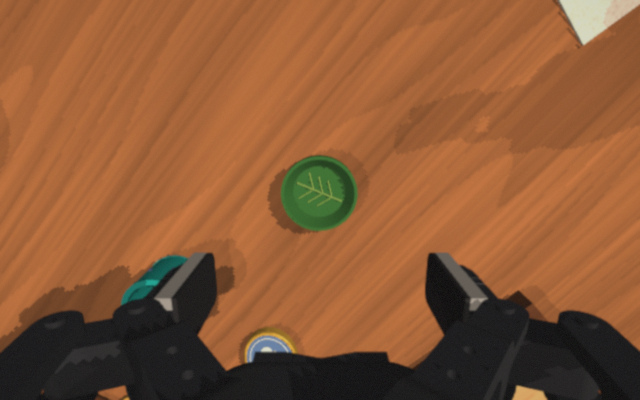

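```bash
python3 plan.py .3485 .2977 .040 40.4
python3 - <<'E'
from h import *; from plan import Ro
im=eyes.get_image('wrist'); s=manip.get_state(); w,i,j,k=s['ee_rot']; R=Ro.from_quat([i,j,k,w]).as_matrix()
for z in (-.01,0,.005,.01,.014,.02,.03):
    print(z,[np.round(proj(im,s['position']+R@np.array([x,y,z]))).tolist() for x in(-.011,.011) for y in (-.0426,.0426)])
E
```

```text
d [-0.0005 -0.0007  0.2213] spin 0.0013 alt -0.4987 q6 -0.16 clock 3.05 pos [0.3485 0.298  0.1506] closing 40.9 w 0.0855
-0.01 [[208.0, 313.0], [429.0, 313.0], [203.0, 261.0], [434.0, 261.0]]
0 [[216.0, 299.0], [422.0, 299.0], [211.0, 250.0], [426.0, 250.0]]
0.005 [[219.0, 293.0], [418.0, 293.0], [215.0, 245.0], [422.0, 245.0]]
0.01 [[222.0, 287.0], [415.0, 287.0], [219.0, 241.0], [419.0, 241.0]]
0.014 [[225.0, 283.0], [413.0, 283.0], [221.0, 237.0], [416.0, 237.0]]
0.02 [[228.0, 277.0], [410.0, 277.0], [225.0, 233.0], [413.0, 233.0]]
0.03 [[233.0, 267.0], [405.0, 267.0], [230.0, 225.0], [408.0, 225.0]]
```

The pat is centred at (318,192) between the fingertips at (215,254) and (428,254). That puts the open tips about 1 mm ahead of the TCP, so about 9 mm ahead once closed on 60 mm.

```bash
python3 -m creep '[[1,-0.0005,-0.0007,0.09,0],[1,-0.0005,-0.0007,0.18,0],[1,-0.0005,-0.0007,0.25,0],[1,-0.0005,-0.0007,0.271,0],[1,-0.0005,-0.0007,0.271,0],[0.6,-0.0005,-0.0007,0.271,0],[0.6,-0.0005,-0.0007,0.271,0],[0.6,-0.0005,-0.0007,0.271,0],[0.6,-0.0005,-0.0007,0.271,0],[0.6,-0.0005,-0.0007,0.271,0]]' 30
```

```text
clock: 4.1
position: [0.3502, 0.2975, 0.017]
ee_rot: [0.001, 0.417, 0.909, 0.002]
contact_force: [-1.1, 0.6, 6.0]
width: 0.0579
gripper_force: 31.1
```

```bash
python3 - <<'E'
from h import *
a=eyes.get_image('wrist')['frame'][200:,150:490]; b=eyes.get_image('side')['frame'][150:250,100:270]
cv2.imwrite('pics/g1.png',np.hstack([cv2.resize(a,(425,250)),cv2.resize(b,(375,250))])[...,::-1])
E
python3 plan.py .35 .2975 .017 40.4
```

```text
d [ 0.0002 -0.0002 -0.0001] spin 0.001 alt -0.499 q6 -0.16 clock 4.2 pos [0.3502 0.2975 0.017 ] closing 40.8 w 0.0581
```

View pics/g1.png

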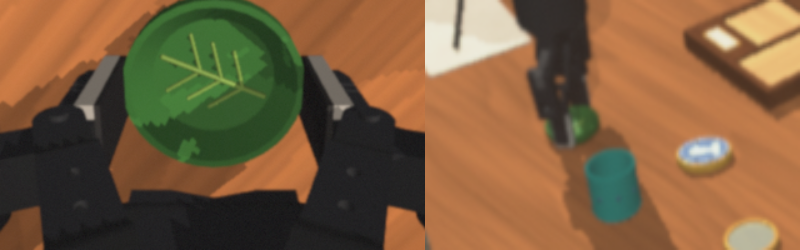

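The wrist view shows the pat held between both pads. In the side view the near fingertip is at about (163,208), so I'll check its height.

```bash
python3 - <<'E'
from h import *; from plan import Ro
im=eyes.get_image('side'); s=manip.get_state(); w,i,j,k=s['ee_rot']; R=Ro.from_quat([i,j,k,w]).as_matrix()
for z in (-.02,0,.005,.009,.014,.017):
    print(z,[np.round(proj(im,s['position']+R@np.array([x,y,z])),1).tolist() for x in(-.011,.011) for y in (-.029,-.04,.029)])
cv2.imwrite('pics/g2.png',cv2.resize(im['frame'][150:225,130:205,::-1],(600,600),interpolation=cv2.INTER_CUBIC))
E
```

```text
-0.02 [[164.9, 197.3], [163.6, 199.8], [171.4, 184.9], [155.9, 197.4], [154.5, 199.9], [162.8, 185.0]]
0 [[166.4, 204.3], [165.1, 206.8], [172.8, 191.7], [157.5, 204.3], [156.2, 206.9], [164.3, 191.7]]
0.005 [[166.8, 206.0], [165.5, 208.5], [173.2, 193.4], [157.9, 206.1], [156.6, 208.6], [164.7, 193.4]]
0.009 [[167.1, 207.4], [165.8, 209.9], [173.5, 194.7], [158.2, 207.4], [156.9, 209.9], [164.9, 194.8]]
0.014 [[167.4, 209.1], [166.2, 211.6], [173.8, 196.4], [158.6, 209.1], [157.3, 211.7], [165.3, 196.4]]
0.017 [[167.7, 210.1], [166.4, 212.6], [174.0, 197.4], [158.8, 210.2], [157.5, 212.7], [165.5, 197.4]]
```

View pics/g2.png

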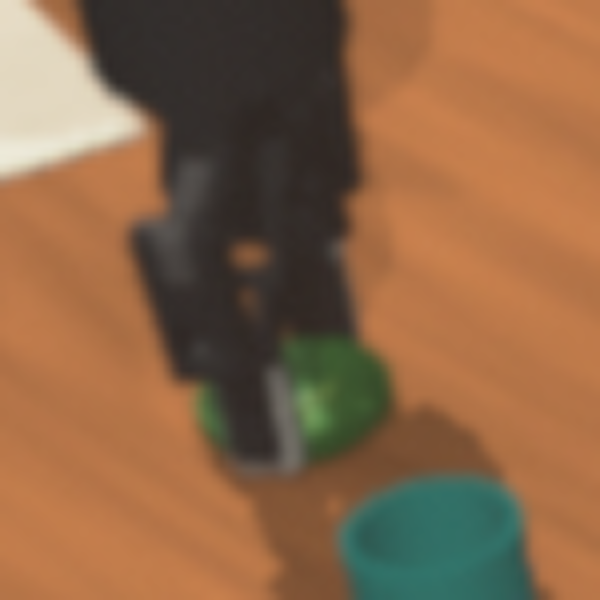

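The tip is about 8 mm up, which is a good rim grip. Now I'll lift.

```bash
python3 -m creep '[[0.6,0,0,-0.03,0],[0.6,0,0,-0.1,0],[0.6,0,0,-0.2,0],[0.6,0,0,-0.3,0],[0.6,0,0,-0.3,0]]'; python3 plan.py .592 -.174 .14 7.7
```

```text
clock: 4.75
position: [0.3533, 0.2993, 0.1728]
ee_rot: [0.005, 0.417, 0.909, 0.007]
contact_force: [0.5, 0.8, -0.8]
width: 0.0583
gripper_force: 32.7
d [-1.0286 -0.2577  0.0639] spin 0.0919 alt -0.4081 q6 -0.16 clock 4.75 pos [0.3533 0.2993 0.1728] closing 40.8 w 0.0583
```

```bash
python3 -m creep '[[0.6,-0.95,-0.24,-0.04,0.085],[0.6,-0.95,-0.24,-0.04,0.085],[0.6,-0.95,-0.24,-0.04,0.085],[0.6,-0.95,-0.24,-0.04,0.085],[0.6,-0.95,-0.24,-0.04,0.085],[0.6,-0.95,-0.24,-0.04,0.085],[0.6,-0.95,-0.24,-0.04,0.085],[0.6,-0.95,-0.24,-0.04,0.085],[0.6,-0.95,-0.24,-0.04,0.085],[0.6,-0.95,-0.24,-0.04,0.085]]'; python3 -m creep '[[0.6,0,0,0,0],[0.6,0,0,0,0],[0.6,0,0,0,0],[0.6,0,0,0,0]]'; python3 plan.py .592 -.174 .14 7.7
```

```text
clock: 5.75
position: [0.5691, -0.1445, 0.1855]
ee_rot: [0.001, 0.642, 0.766, 0.0]
contact_force: [-0.2, 0.6, -0.1]
width: 0.0579
gripper_force: 32.7
clock: 6.15
position: [0.5673, -0.1401, 0.185]
ee_rot: [-0.0, 0.641, 0.767, 0.0]
contact_force: [0.2, 0.0, 0.0]
width: 0.0583
gripper_force: 32.7
d [-0.0755  0.0366  0.0899] spin 0.0071 alt -0.4929 q6 -0.54 clock 6.15 pos [ 0.5673 -0.1401  0.185 ] closing 10.2 w 0.0583
```

```bash
cat > wl.py <<'E'
import sys; from h import *
z=float(sys.argv[1]); im=eyes.get_image('wrist'); f=im['frame']; cv2.imwrite(f'pics/{sys.argv[2]}.png',f[...,::-1])
h=cv2.cvtColor(f,cv2.COLOR_RGB2HSV); m=((h[...,2]>170)&(h[...,1]<160)&(h[...,1]>50)).astype(np.uint8)
m=cv2.morphologyEx(m,cv2.MORPH_OPEN,np.ones((3,3)))
for c in cv2.findContours(m,0,1)[0]:
    if cv2.contourArea(c)<1500: continue
    P=np.array([at(im,p,z)[:2]*1000 for p in c[:,0]]).astype(np.float32); r=cv2.minAreaRect(P)
    print('box px',cv2.boundingRect(c),'c',np.round(r[0],1),'wh',np.round(r[1],1),'deg',round(r[2],1))
E
python3 wl.py .043 case1
```

```text
box px (293, 303, 92, 55) c [ 606.1 -263.5] wh [85.3 48.5] deg 17.5
box px (5, 257, 109, 48) c [ 359.2 -260. ] wh [18.9 93.6] deg 75.4
box px (400, 192, 102, 93) c [ 678.1 -161.2] wh [78.7 78.8] deg 7.7
```

View pics/case1.png

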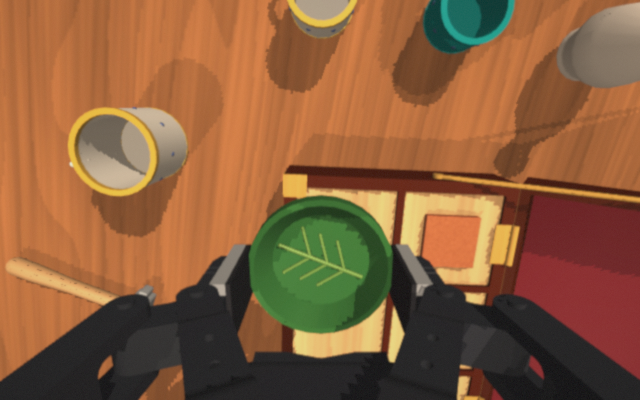

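The wrist view shows the pat held level at (320,263), and the back-left well measured cleanly at (450,238). The case yaw is 7.7° and the front-left well centre is (0.593,-0.173).

```bash
python3 -c "
from h import *; im=eyes.get_image('wrist'); print(at(im,(320,263),.181))"; python3 plan.py .5929 -.1727 .085 7.7
```

```text
[ 0.56685026 -0.13651524  0.181     ]
d [-0.0728  0.0383  0.2001] spin 0.0071 alt -0.4929 q6 -0.54 clock 6.25 pos [ 0.5676 -0.1403  0.1851] closing 10.2 w 0.0582
```

```bash
python3 -m creep '[[0.6,-0.077,0.038,0.05,0.007],[0.6,-0.077,0.038,0.12,0.007],[0.6,-0.077,0.038,0.18,0.007],[0.6,-0.077,0.038,0.21,0.007],[0.6,-0.077,0.038,0.23,0.007],[0.6,-0.077,0.038,0.238,0.007],[0.6,-0.077,0.038,0.242,0.007],[0.6,-0.077,0.038,0.242,0.007],[0.6,-0.077,0.038,0.242,0.007]]'; python3 plan.py .593 -.175 .060 7.7
```

```text
clock: 7.15
position: [0.5942, -0.1763, 0.0649]
ee_rot: [0.001, 0.658, 0.753, 0.0]
contact_force: [0.2, 0.3, -1.4]
width: 0.0579
gripper_force: 32.7
d [ 0.0029 -0.002   0.0097] spin -0.0002 alt 0.4998 q6 -0.53 clock 7.15 pos [ 0.5942 -0.1763  0.0649] closing 7.6 w 0.0579
```

```bash
python3 -m creep '[[0.6,0.002,0,0.003,0],[0.6,0.002,0,0.006,0],[0.6,0.002,0,0.008,0],[0.6,0.002,0,0.01,0],[0.6,0.002,0,0.01,0]]';python3 -m creep '[[0.6,0.002,0,0.001,0],[0.6,0.002,0,0.002,0],[0.6,0.002,0,0.003,0],[0.6,0.002,0,0.003,0]]'
```

```text
clock: 7.65
position: [0.5934, -0.1752, 0.0591]
ee_rot: [0.0, 0.658, 0.753, 0.0]
contact_force: [-1.1, 0.4, 1.5]
width: 0.0584
gripper_force: 32.9
clock: 8.05
position: [0.5935, -0.1751, 0.059]
ee_rot: [0.001, 0.658, 0.753, -0.0]
contact_force: [-2.6, -0.6, 8.9]
width: 0.0578
gripper_force: 33.6
```

Contact at 0.059, as predicted. Release by opening a little, then rise.

```bash
python3 -m creep '[[0.75,0,0,-0.004,0],[0.85,0,0,-0.004,0],[0.9,0,0,-0.004,0],[0.9,0,0,-0.01,0],[0.9,0,0,-0.03,0],[0.9,0,0,-0.08,0],[0.9,0,0,-0.16,0],[0.9,0,0,-0.26,0],[1,0,0,-0.28,0],[1,0,0,-0.28,0]]'; python3 plan.py .4195 .148 .15 50
```

```text
clock: 9.05
position: [0.5948, -0.1747, 0.2008]
ee_rot: [0.003, 0.658, 0.753, 0.001]
contact_force: [-0.6, -0.1, 0.2]
width: 0.0855
gripper_force: 0.0
d [ 0.6867 -0.2623  0.0978] spin -0.1177 alt 0.3823 q6 -0.53 clock 9.05 pos [ 0.5948 -0.1747  0.2008] closing 7.6 w 0.0855
```

```bash
python3 -m creep '[[1,0.6867,-0.2623,0.08,-0.1177],[1,0.6867,-0.2623,0.08,-0.1177],[1,0.6867,-0.2623,0.08,-0.1177],[1,0.6867,-0.2623,0.08,-0.1177],[1,0.6867,-0.2623,0.08,-0.1177],[1,0.6867,-0.2623,0.08,-0.1177],[1,0.6867,-0.2623,0.08,-0.1177],[1,0.6867,-0.2623,0.08,-0.1177],[1,0.6867,-0.2623,0.08,-0.1177],[1,0.6867,-0.2623,0.08,-0.1177]]'; python3 look.py medallion 0.010 med;  python3 plan.py .4195 .148 .015 50
```

```text
clock: 10.05
position: [0.4171, 0.1485, 0.1564]
ee_rot: [-0.001, 0.341, 0.94, -0.001]
contact_force: [-0.1, 0.4, 0.6]
width: 0.0853
gripper_force: 0.0
place [320. 187.] 0.92 [0.4161 0.1492]
mask 0.82 [290. 152. 355. 226.] ellipse c [417.8 149.9] axes [47.5 59.9] major deg 143.0
d [-0.0014  0.002   0.2841] spin -0.0002 alt 0.4998 q6 -0.69 clock 10.2 pos [0.4183 0.1478 0.157 ] closing 49.9 w 0.0851
```

```bash
python3 -m creep '[[1,0,0,0.05,-0.008],[1,0,0,0.14,-0.008],[1,0,0,0.22,-0.008],[1,0,0,0.24,-0.008],[1,0,0,0.24,-0.008],[1,0,0,0.24,-0.008]]';  python3 plan.py .4175 .1497 .0155 53
```

```text
clock: 10.8
position: [0.4193, 0.1485, 0.0383]
ee_rot: [0.001, 0.319, 0.948, 0.001]
contact_force: [0.8, -0.7, -0.1]
width: 0.0856
gripper_force: 0.0
d [ 0.0043 -0.0003  0.0456] spin -0.0005 alt 0.4995 q6 -0.74 clock 10.8 pos [0.4193 0.1485 0.0383] closing 52.8 w 0.0856
```

```bash
python3 -m creep '[[1,0.004,0,0.03,0],[1,0.004,0,0.0455,0],[1,0.004,0,0.0455,0],[0.4,0.004,0,0.0455,0],[0.4,0.004,0,0.0455,0],[0.4,0.004,0,0.0455,0],[0.4,0.004,0,0.0455,0],[0.4,0.004,0,0.0455,0],[0.4,0.004,0,0.0455,0]]' 35
python3 -m creep '[[0.4,0.004,0,-0.005,0],[0.4,0.004,0,-0.05,0],[0.4,0.004,0,-0.15,0],[0.4,0.004,0,-0.25,0],[0.4,0.004,0,-0.25,0],[0.4,0.004,0,-0.25,0]]'
python3 plan.py .6044 -.2579 .14 7.7; python3 look.py medallion .13 med2
```

```text
clock: 11.7
position: [0.4166, 0.15, 0.0155]
ee_rot: [0.001, 0.318, 0.948, 0.0]
contact_force: [-0.5, -0.2, 7.4]
width: 0.0456
gripper_force: 34.8
clock: 12.3
position: [0.4149, 0.1513, 0.1408]
ee_rot: [0.001, 0.318, 0.948, 0.001]
contact_force: [-0.4, 0.0, -0.9]
width: 0.0457
gripper_force: 36.3
d [-0.796  -0.4241  0.0021] spin 0.1255 alt -0.3745 q6 -0.73 clock 12.3 pos [0.4149 0.1513 0.1408] closing 52.9 w 0.0457
place [320. 261.] 0.95 [0.4627 0.1161]
mask 0.97 [266. 197. 380. 332.] ellipse c [417.6 150.3] axes [48.5 63.4] major deg 143.5
```

```bash
python3 -m creep '[[0.4,-0.7935,-0.42,-0.02,0.1255],[0.4,-0.7935,-0.42,-0.02,0.1255],[0.4,-0.7935,-0.42,-0.02,0.1255],[0.4,-0.7935,-0.42,-0.02,0.1255],[0.4,-0.7935,-0.42,-0.02,0.1255],[0.4,-0.7935,-0.42,-0.02,0.1255],[0.4,-0.7935,-0.42,-0.02,0.1255],[0.4,-0.7935,-0.42,-0.02,0.1255],[0.4,-0.7935,-0.42,-0.02,0.1255],[0.4,-0.7935,-0.42,-0.02,0.1255]]'; python3 -m creep '[[0.4,0,0,0.05,0],[0.4,0,0,0.1,0],[0.4,0,0,0.1,0],[0.4,0,0,0.1,0]]'; python3 plan.py .6044 -.255 .0635 7.7
```

```text
clock: 13.45
position: [0.6061, -0.2621, 0.1465]
ee_rot: [0.001, 0.66, 0.752, -0.001]
contact_force: [-0.7, 0.1, -0.5]
width: 0.046
gripper_force: 36.3
clock: 13.85
position: [0.6032, -0.2548, 0.098]
ee_rot: [-0.002, 0.658, 0.753, -0.0]
contact_force: [0.1, -1.2, -0.4]
width: 0.0459
gripper_force: 36.3
d [-0.0009  0.0025  0.0689] spin 0.0001 alt -0.4999 q6 -0.64 clock 13.85 pos [ 0.6032 -0.2548  0.098 ] closing 7.7 w 0.0459
```

```bash
python3 -m creep '[[0.4,0,0.002,0.03,0],[0.4,0,0.002,0.05,0],[0.4,0,0.002,0.065,0],[0.4,0,0.002,0.07,0],[0.4,0,0.002,0.074,0],[0.4,0,0.002,0.076,0],[0.4,0,0.002,0.078,0],[0.4,0,0.002,0.078,0]]'
```

```text
clock: 14.65
position: [0.6053, -0.2557, 0.0608]
ee_rot: [0.0, 0.658, 0.753, 0.0]
contact_force: [-0.6, 0.2, -0.7]
width: 0.0456
gripper_force: 36.3
```

```bash
python3 -m creep '[[0.4,0,0,0.002,0],[0.4,0,0,0.004,0],[0.4,0,0,0.006,0],[0.4,0,0,0.006,0],[0.4,0,0,0.006,0]]'
```

```text
clock: 15.15
position: [0.6052, -0.2556, 0.0577]
ee_rot: [0.0, 0.658, 0.753, 0.0]
contact_force: [0.5, 0.6, 1.3]
width: 0.0456
gripper_force: 36.4
```

```bash
python3 -m creep '[[0.4,0,0,0.001,0],[0.6,0,0,-0.001,0],[0.75,0,0,-0.002,0],[0.8,0,0,-0.004,0],[0.8,0,0,-0.02,0],[0.8,0,0,-0.06,0],[0.9,0,0,-0.14,0],[1,0,0,-0.23,0],[1,0,0,-0.23,0]]'; python3 plan.py .5403 .001 .16 52
```

```text
clock: 16.05
position: [0.609, -0.2576, 0.1805]
ee_rot: [0.007, 0.658, 0.753, 0.002]
contact_force: [0.7, -0.6, 0.4]
width: 0.0853
gripper_force: 0.0
d [ 0.5313 -0.0671  0.0357] spin -0.123 alt 0.377 q6 -0.64 clock 16.05 pos [ 0.609  -0.2576  0.1805] closing 7.7 w 0.0853
```

```bash
python3 -m creep '[[1,0.528,-0.06,0.03,-0.123],[1,0.528,-0.06,0.03,-0.123],[1,0.528,-0.06,0.03,-0.123],[1,0.528,-0.06,0.03,-0.123],[1,0.528,-0.06,0.03,-0.123],[1,0.528,-0.06,0.03,-0.123],[1,0.528,-0.06,0.03,-0.123],[1,0.528,-0.06,0.03,-0.123]]'; python3 look.py small_can 0.046 can;  python3 plan.py .5403 .001 .1 52
```

```text
clock: 16.85
position: [0.5406, 0.0015, 0.1578]
ee_rot: [0.001, 0.326, 0.945, -0.0]
contact_force: [-0.0, -0.2, 0.5]
width: 0.0854
gripper_force: 0.0
place [327. 186.] 0.97 [0.5439 0.0066]
place [401. 274.] 0.73 [0.6494 0.0096]
mask 0.87 [376. 251. 440. 334.] ellipse c [637.9   9.8] axes [41.1 77.9] major deg 158.3
mask 0.81 [588. 300. 640. 351.] ellipse c [764.9 130.2] axes [24.4 61.9] major deg 13.8
d [0.0015 0.0002 0.1152] spin -0.0004 alt 0.4996 q6 -1.03 clock 17.0 pos [5.408e-01 5.000e-04 1.576e-01] closing 51.9 w 0.0854
```

View pics/w_can.png

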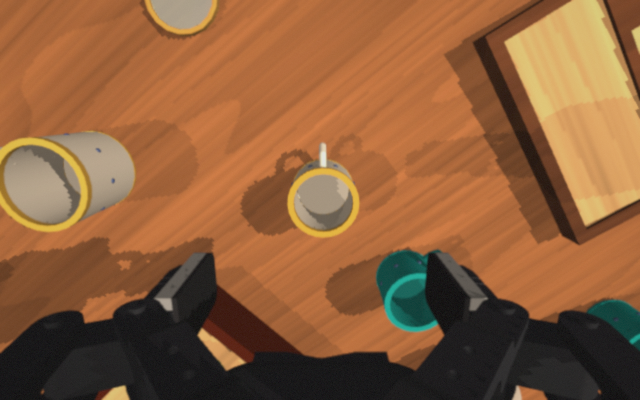

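The small can's rim is centred at (323,202) with its handle straight up in the picture, so the yaw matches the grip. The turquoise decoy at (412,290) clears the right finger.

```bash
python3 -c "
from h import *; im=eyes.get_image('wrist'); print(at(im,(323,202.5),.0475),at(im,(327,186),0))
from plan import plan
p=at(im,(323,202.5),.0475); plan(p[0],p[1],.030,52)"
```

```text
[0.54240591 0.00248303 0.0475    ] [0.54372719 0.00615413 0.        ]
d [-2.000e-04  5.200e-03  2.551e-01] spin -0.0004 alt 0.4996 q6 -1.03 clock 17.05 pos [5.407e-01 5.000e-04 1.575e-01] closing 51.9 w 0.0856
```

```bash
python3 -m creep '[[1,0.001,0.008,0.06,0],[1,0.001,0.008,0.15,0],[1,0.001,0.008,0.22,0],[1,0.001,0.008,0.265,0],[1,0.001,0.008,0.265,0],[1,0.001,0.008,0.265,0],[0.4,0.001,0.008,0.265,0],[0.4,0.001,0.008,0.265,0],[0.4,0.001,0.008,0.265,0],[0.4,0.001,0.008,0.265,0]]' 30;python3 -m creep '[[0.4,0.001,0,0,0],[0.4,0.001,0,0,0],[0.4,0.001,0,0,0]]'
```

```text
clock: 18.05
position: [0.5431, 0.0052, 0.0265]
ee_rot: [0.001, 0.326, 0.946, 0.0]
contact_force: [-0.8, 0.1, 4.7]
width: 0.0485
gripper_force: 32.2
clock: 18.35
position: [0.5431, 0.0052, 0.0265]
ee_rot: [0.002, 0.325, 0.946, 0.0]
contact_force: [0.1, -1.2, 5.2]
width: 0.0484
gripper_force: 32.1
```

```bash
python3 -m creep '[[0.4,0,0,-0.02,0],[0.4,0,0,-0.08,0],[0.4,0,0,-0.16,0],[0.4,0,0,-0.24,0],[0.4,0,0,-0.24,0],[0.4,0,0,-0.24,0]]'; python3 plan.py .6159 -.3432 .145 7.7
```

```text
clock: 18.95
position: [0.5419, 0.0059, 0.1464]
ee_rot: [0.001, 0.326, 0.946, 0.0]
contact_force: [0.6, -0.1, -2.2]
width: 0.0479
gripper_force: 31.5
d [-0.5464 -0.4591  0.0033] spin 0.1231 alt -0.3769 q6 -1.03 clock 18.95 pos [0.5419 0.0059 0.1464] closing 52.0 w 0.0479
```

```bash
python3 -m creep '[[0.4,-0.546,-0.459,0,0.123],[0.4,-0.546,-0.459,0,0.123],[0.4,-0.546,-0.459,0,0.123],[0.4,-0.546,-0.459,0,0.123],[0.4,-0.546,-0.459,0,0.123],[0.4,-0.546,-0.459,0,0.123],[0.4,-0.546,-0.459,0,0.123],[0.4,-0.546,-0.459,0,0.123],[0.4,-0.546,-0.459,0,0.123],[0.4,-0.546,-0.459,0,0.123]]'; python3 -m creep '[[0.4,0,0,0.05,0],[0.4,0,0,0.08,0],[0.4,0,0,0.08,0],[0.4,0,0,0.08,0]]'; python3 plan.py .6159 -.3432 .075 7.7; python3 -c "
from h import *
cv2.imwrite('pics/w3.png',eyes.get_image('wrist')['frame'][...,::-1])"
```

```text
clock: 19.95
position: [0.6143, -0.3414, 0.1432]
ee_rot: [-0.002, 0.658, 0.753, 0.0]
contact_force: [-0.3, 0.2, -1.1]
width: 0.0483
gripper_force: 31.6
clock: 20.35
position: [0.6154, -0.3414, 0.1051]
ee_rot: [-0.001, 0.657, 0.754, 0.0]
contact_force: [0.2, 0.4, 0.2]
width: 0.0485
gripper_force: 31.6
d [-0.0038  0.0006  0.0603] spin 0.0003 alt -0.4997 q6 -0.74 clock 20.35 pos [ 0.6154 -0.3414  0.1051] closing 7.8 w 0.0485
```

View pics/w3.png

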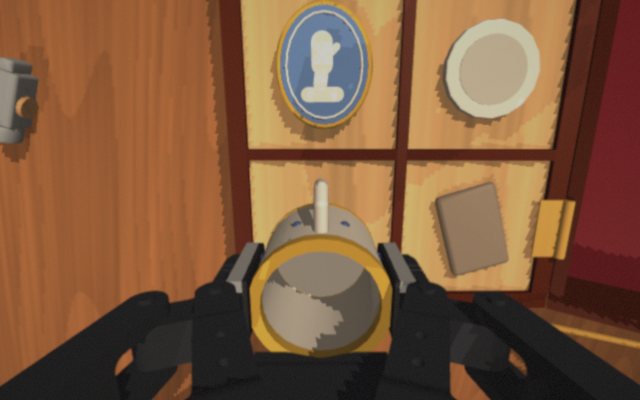

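The medallion lies centred in the middle well at (325,65), and the can is upright over the right well at (320,295). Lower it.

```bash
python3 -m creep '[[0.4,-0.003,0,0.03,0],[0.4,-0.003,0,0.05,0],[0.4,-0.003,0,0.06,0],[0.4,-0.003,0,0.064,0],[0.4,-0.003,0,0.067,0],[0.4,-0.003,0,0.069,0],[0.4,-0.003,0,0.071,0],[0.4,-0.003,0,0.071,0]]';python3 -m creep '[[0.4,0,0,0.001,0],[0.4,0,0,0.002,0],[0.4,0,0,0.003,0],[0.4,0,0,0.003,0]]'
```

```text
clock: 21.2
position: [0.6157, -0.3447, 0.0697]
ee_rot: [0.0, 0.658, 0.753, 0.0]
contact_force: [-0.1, 0.8, -1.0]
width: 0.0481
gripper_force: 31.6
clock: 21.6
position: [0.6157, -0.3447, 0.0686]
ee_rot: [0.0, 0.658, 0.753, 0.0]
contact_force: [-1.6, -0.1, 1.9]
width: 0.0482
gripper_force: 31.9
```

```bash
python3 -m creep '[[0.4,0,0,0.001,0],[0.6,0,0,0,0],[0.75,0,0,-0.001,0],[0.85,0,0,-0.004,0],[0.85,0,0,-0.03,0],[0.85,0,0,-0.08,0],[1,0,0,-0.16,0],[1,0,0,-0.22,0],[1,0,0,-0.22,0],[1,0,0,-0.22,0]]'; python3 plan.py .384 -.292 .16 78
```

```text
clock: 22.6
position: [0.616, -0.3449, 0.1797]
ee_rot: [0.001, 0.658, 0.753, 0.0]
contact_force: [0.4, 0.0, -1.1]
width: 0.0855
gripper_force: 0.0
d [ 0.1672 -0.4457  0.0382] spin -0.1953 alt 0.3047 q6 -0.74 clock 22.6 pos [ 0.616  -0.3449  0.1797] closing 7.7 w 0.0855
```

```bash
python3 -m creep '[[1,0.167,-0.446,0.03,-0.195],[1,0.167,-0.446,0.03,-0.195],[1,0.167,-0.446,0.03,-0.195],[1,0.167,-0.446,0.03,-0.195],[1,0.167,-0.446,0.03,-0.195],[1,0.167,-0.446,0.03,-0.195],[1,0.167,-0.446,0.03,-0.195],[1,0.167,-0.446,0.03,-0.195],[1,0.167,-0.446,0.03,-0.195],[1,0.167,-0.446,0.03,-0.195]]'; python3 look.py hammer .009 ham; python3 plan.py .384 -.292 .06 78
```

```text
clock: 23.6
position: [0.383, -0.2913, 0.1622]
ee_rot: [-0.001, 0.106, 0.994, 0.001]
contact_force: [-0.2, 1.0, 0.7]
width: 0.0855
gripper_force: 0.0
place [321. 156.] 0.57 [ 0.3583 -0.2844]
mask 0.88 [287.  65. 354. 242.] ellipse c [ 365.1 -287.5] axes [ 59.6 132.2] major deg 167.7
d [-0.0015 -0.0006  0.2052] spin -0.0005 alt 0.4995 q6 -2.15 clock 23.75 pos [ 0.3834 -0.2916  0.1626] closing 77.8 w 0.0857
```

View pics/w_ham.png

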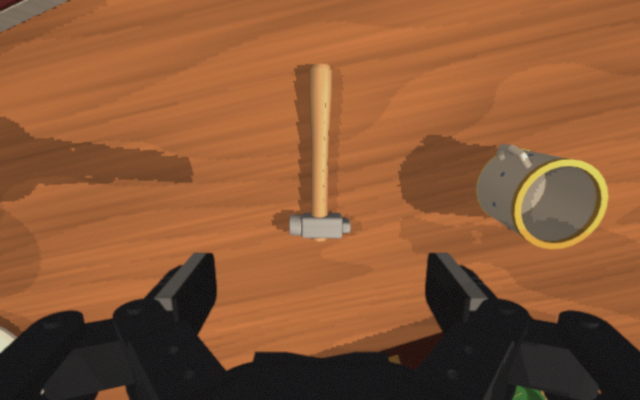

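```bash
python3 - <<'E'
from h import *; from plan import plan
im=eyes.get_image('wrist')
t=at(im,(320.5,65),.012);n=at(im,(320,213),.012);u=(n-t)/np.linalg.norm(n-t);print(t,n,np.linalg.norm(n-t),np.degrees(np.arctan2(u[1],u[0])))
p=n-u*.021; print(p); a=np.degrees(np.arctan2(u[1],u[0]))+90
plan(p[0],p[1],.0175,a)
E
```

```text
[ 0.29002326 -0.2704007   0.012     ] [ 0.40349686 -0.29534376  0.012     ] 0.11618267660386564 -12.397243766526334
[ 0.38298652 -0.29083531  0.012     ]
d [0.001  0.0014 0.2905] spin 0.0007 alt -0.4993 q6 -2.15 clock 23.8 pos [ 0.3834 -0.2917  0.1627] closing 77.8 w 0.0856
```

```bash
python3 -m creep '[[1,0.001,0.001,0.06,0],[1,0.001,0.001,0.15,0],[1,0.001,0.001,0.24,0],[1,0.001,0.001,0.29,0],[0.5,0.001,0.001,0.29,0],[0.3,0.001,0.001,0.29,0],[0,0.001,0.001,0.29,0],[0,0.001,0.001,0.29,0],[0,0.001,0.001,0.29,0],[0,0.001,0.001,0.29,0]]' 50;python3 -m creep '[[0,0,0,0,0],[0,0,0,0,0],[0,0,0,0,0]]'
```

```text
clock: 24.8
position: [0.3838, -0.2921, 0.0195]
ee_rot: [0.001, 0.105, 0.994, -0.001]
contact_force: [-1.1, 0.9, 6.0]
width: 0.0111
gripper_force: 48.8
clock: 25.1
position: [0.3838, -0.2921, 0.0195]
ee_rot: [0.001, 0.105, 0.994, -0.001]
contact_force: [-0.4, 0.8, 5.6]
width: 0.0116
gripper_force: 48.8
```

```bash
python3 -m creep '[[0,0,0,-0.02,0],[0,0,0,-0.08,0],[0,0,0,-0.16,0],[0,0,0,-0.25,0],[0,0,0,-0.32,0],[0,0,0,-0.32,0],[0,0,0,-0.32,0]]'; python3 plan.py .60 .193 .17 83
```

```text
clock: 25.8
position: [0.383, -0.2911, 0.179]
ee_rot: [0.001, 0.105, 0.994, -0.001]
contact_force: [-0.3, -0.0, -2.4]
width: 0.011
gripper_force: 49.0
d [-0.2217  1.0376  0.0174] spin -0.0141 alt 0.4859 q6 -2.15 clock 25.8 pos [ 0.383  -0.2911  0.179 ] closing 77.9 w 0.011
```

```bash
python3 -m creep '[[0,-0.19,1,0,-0.014],[0,-0.19,1,0,-0.014],[0,-0.19,1,0,-0.014],[0,-0.19,1,0,-0.014],[0,-0.19,1,0,-0.014],[0,-0.19,1,0,-0.014],[0,-0.19,1,0,-0.014],[0,-0.19,1,0,-0.014],[0,-0.19,1,0,-0.014],[0,-0.19,1,0,-0.014]]';python3 -m creep '[[0,0,0,0,0],[0,0,0,0,0],[0,0,0,0,0],[0,0,0,0,0]]'; python3 wl.py .019 board1;python3 plan.py .6458 .193 .06 83
```

```text
clock: 26.8
position: [0.576, 0.1713, 0.1755]
ee_rot: [-0.002, 0.061, 0.998, -0.001]
contact_force: [0.1, -0.5, -1.1]
width: 0.0113
gripper_force: 49.1
clock: 27.2
position: [0.5763, 0.1681, 0.1774]
ee_rot: [-0.001, 0.062, 0.998, -0.0]
contact_force: [-0.4, -0.2, -1.6]
width: 0.0112
gripper_force: 49.2
box px (409, 182, 102, 92) c [628.5 283.1] wh [82.3 82.9] deg 83.7
box px (307, 10, 98, 285) c [562.8 200.6] wh [ 78.3 237.3] deg 84.2
d [-0.1314  0.0669  0.2353] spin -0.0004 alt 0.4996 q6 -1.28 clock 27.25 pos [0.5766 0.168  0.1777] closing 82.8 w 0.0112
```

View pics/board1.png

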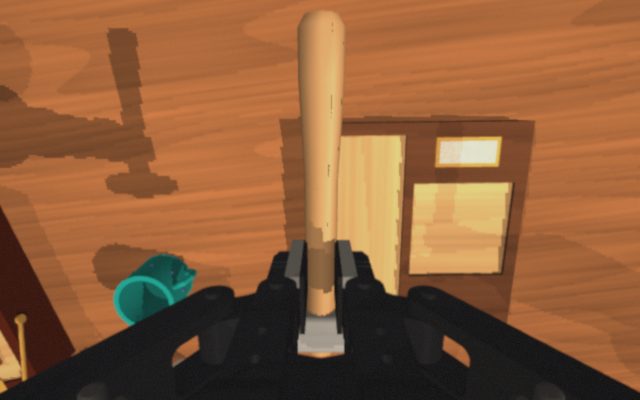

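The board shows its square well at (461,228), which gives centre (0.6285,0.283) and yaw about -6.4°. The hammer is held straight.

```bash
python3 -m creep '[[0,-0.133,0.07,0,-0.001],[0,-0.133,0.07,0.06,-0.001],[0,-0.133,0.07,0.15,-0.001],[0,-0.133,0.07,0.22,-0.001],[0,-0.133,0.07,0.26,-0.001],[0,-0.133,0.07,0.26,-0.001],[0,-0.133,0.07,0.26,-0.001]]'; python3 plan.py .6466 .1945 .0375 83.5
```

```text
clock: 27.95
position: [0.6479, 0.1953, 0.0486]
ee_rot: [0.0, 0.059, 0.998, 0.0]
contact_force: [1.2, -0.2, -1.4]
width: 0.011
gripper_force: 49.3
d [ 0.0025 -0.0018  0.0222] spin -0.0007 alt 0.4993 q6 -1.26 clock 27.95 pos [0.6479 0.1953 0.0486] closing 83.2 w 0.011
```

```bash
python3 -m creep '[[0,0.002,-0.002,0.008,0],[0,0.002,-0.002,0.014,0],[0,0.002,-0.002,0.017,0],[0,0.002,-0.002,0.019,0],[0,0.002,-0.002,0.021,0],[0,0.002,-0.002,0.021,0]]';python3 -m creep '[[0,0,0,0.001,0],[0,0,0,0.002,0],[0,0,0,0.003,0],[0,0,0,0.003,0]]'
```

```text
clock: 28.55
position: [0.6465, 0.1953, 0.0377]
ee_rot: [0.0, 0.058, 0.998, 0.0]
contact_force: [0.2, 0.1, -0.6]
width: 0.0111
gripper_force: 49.3
clock: 28.95
position: [0.6465, 0.1954, 0.0376]
ee_rot: [0.0, 0.058, 0.998, 0.0]
contact_force: [-2.4, -0.5, 6.9]
width: 0.0115
gripper_force: 50.1
```

```bash
python3 -m creep '[[0.2,0,0,0,0],[0.4,0,0,-0.002,0],[0.45,0,0,-0.004,0],[0.45,0,0,-0.004,0],[0.45,0,0,-0.03,0],[0.45,0,0,-0.1,0],[0.45,0,0,-0.2,0],[0.5,0,0,-0.3,0],[1,0,0,-0.3,0],[1,0,0,-0.3,0]]'; python3 plan.py .414 -.133 .18 115; python3 -c "
from h import *
cv2.imwrite('pics/b2.png',eyes.get_image('wrist')['frame'][...,::-1])"
```

```text
clock: 29.95
position: [0.6473, 0.1954, 0.1889]
ee_rot: [0.002, 0.058, 0.998, 0.001]
contact_force: [0.3, -0.1, 0.1]
width: 0.0702
gripper_force: 0.0
d [ 0.387  -0.7068  0.0149] spin -0.088 alt 0.412 q6 -1.26 clock 29.95 pos [0.6473 0.1954 0.1889] closing 83.3 w 0.0702
```

View pics/b2.png

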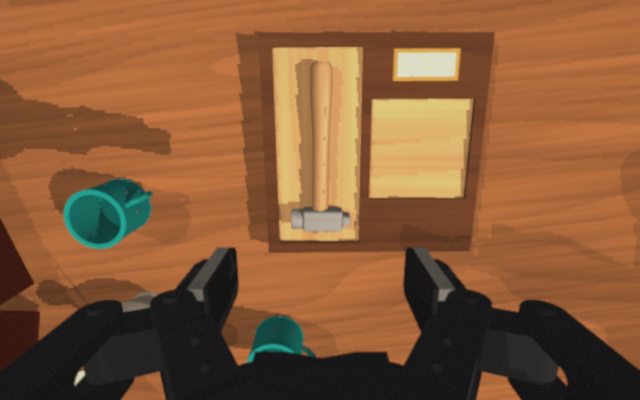

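The hammer lies centred in the long well at (320,145). Next is the large can.

```bash
python3 -m creep '[[1,0.387,-0.707,0,0.235],[1,0.387,-0.707,0,0.235],[1,0.387,-0.707,0,0.235],[1,0.387,-0.707,0,0.235],[1,0.387,-0.707,0,0.235],[1,0.387,-0.707,0,0.235],[1,0.387,-0.707,0,0.235],[1,0.387,-0.707,0,0.235],[1,0.387,-0.707,0,0.235],[1,0.387,-0.707,0,0.235]]';python3 -m creep '[[1,0,0,0,0.177],[1,0,0,0,0.177],[1,0,0,0,0.177],[1,0,0,0,0.177],[1,0,0,0,0.177],[1,0,0,0,0.177],[1,0,0,0,0.177],[1,0,0,0,0.177],[1,0,0,0,0.177]]'; python3 look.py large_can .064 lc; python3 plan.py .414 -.133 .1 115
```

```text
clock: 31.0
position: [0.4106, -0.1343, 0.1845]
ee_rot: [-0.002, 0.718, 0.696, -0.001]
contact_force: [0.1, -0.2, 0.0]
width: 0.0856
gripper_force: 0.0
clock: 31.9
position: [0.4119, -0.1327, 0.1845]
ee_rot: [-0.001, 0.976, 0.216, -0.002]
contact_force: [-0.4, 0.5, -0.7]
width: 0.0855
gripper_force: 0.0
place [594.  22.] 0.45 [ 0.6264 -0.2786]
mask 0.81 [282. 144. 369. 242.] ellipse c [ 416.6 -131.7] axes [60.5 69.4] major deg 27.8
d [0.003  0.0015 0.1704] spin 0.0002 alt -0.4998 q6 0.66 clock 32.05 pos [ 0.4125 -0.133   0.1852] closing -64.9 w 0.0852
```

View pics/w_lc.png

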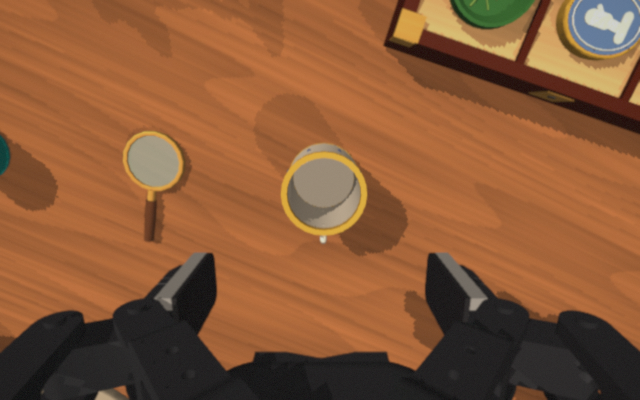

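The large can's rim is centred at (324,195) with its handle straight below it at (323,240), so it is aligned. The loupe at (155,160) is clear.

```bash
python3 - <<'E'
from h import *; from plan import plan
im=eyes.get_image('wrist'); p=at(im,(324.5,195),.066); print(p); plan(p[0],p[1],.035,115)
E
```

```text
[ 0.41608365 -0.13346322  0.066     ]
d [0.0062 0.0039 0.3008] spin 0.0001 alt -0.4999 q6 0.66 clock 32.1 pos [ 0.4126 -0.1331  0.1854] closing -65.0 w 0.0854
```

```bash
python3 -m creep '[[1,0.006,0.004,0.05,0],[1,0.006,0.004,0.13,0],[1,0.006,0.004,0.2,0],[1,0.006,0.004,0.26,0],[1,0.006,0.004,0.3,0],[1,0.006,0.004,0.3,0],[0.6,0.006,0.004,0.3,0],[0.6,0.006,0.004,0.3,0],[0.6,0.006,0.004,0.3,0],[0.6,0.006,0.004,0.3,0]]' 40;python3 -m creep '[[0.6,0,0,0,0],[0.6,0,0,0,0],[0.6,0,0,0,0]]'
```

```text
clock: 33.1
position: [0.4176, -0.1343, 0.0372]
ee_rot: [0.001, 0.976, 0.216, 0.001]
contact_force: [0.2, 0.1, 4.9]
width: 0.0597
gripper_force: 44.2
clock: 33.4
position: [0.4176, -0.1343, 0.0372]
ee_rot: [0.001, 0.976, 0.216, 0.001]
contact_force: [-0.2, 1.0, 5.7]
width: 0.0603
gripper_force: 44.4
```

```bash
python3 -m creep '[[0.6,0,0,-0.02,0],[0.6,0,0,-0.08,0],[0.6,0,0,-0.16,0],[0.6,0,0,-0.24,0],[0.6,0,0,-0.28,0],[0.6,0,0,-0.28,0],[0.6,0,0,-0.28,0]]'; python3 plan.py .6285 .2831 .17 -6.4
```

```text
clock: 34.1
position: [0.416, -0.1335, 0.1758]
ee_rot: [-0.0, 0.976, 0.216, -0.0]
contact_force: [0.2, -0.2, -2.6]
width: 0.0601
gripper_force: 44.3
d [ 0.7373 -0.5757  0.0117] spin -0.1628 alt 0.3372 q6 0.66 clock 34.1 pos [ 0.416  -0.1335  0.1758] closing -65.0 w 0.0601
```

```bash
python3 -m creep '[[0.6,0.737,-0.576,0,-0.163],[0.6,0.737,-0.576,0,-0.163],[0.6,0.737,-0.576,0,-0.163],[0.6,0.737,-0.576,0,-0.163],[0.6,0.737,-0.576,0,-0.163],[0.6,0.737,-0.576,0,-0.163],[0.6,0.737,-0.576,0,-0.163],[0.6,0.737,-0.576,0,-0.163],[0.6,0.737,-0.576,0,-0.163],[0.6,0.737,-0.576,0,-0.163]]';python3 -m creep '[[0.6,0,0,0,0],[0.6,0,0,0,0],[0.6,0,0,0,0],[0.6,0,0,0,0]]'; python3 plan.py .6285 .2831 .061 -6.4
```

```text
clock: 35.1
position: [0.6294, 0.2873, 0.1722]
ee_rot: [-0.001, 0.744, 0.668, -0.001]
contact_force: [-0.1, -0.8, -2.0]
width: 0.0596
gripper_force: 44.3
clock: 35.5
position: [0.6283, 0.2813, 0.1758]
ee_rot: [-0.0, 0.746, 0.666, -0.001]
contact_force: [0.5, -0.6, -1.9]
width: 0.06
gripper_force: 44.3
d [0.0038 0.0003 0.2296] spin -0.0 alt 0.5 q6 0.43 clock 35.5 pos [0.6283 0.2813 0.1758] closing -6.4 w 0.06
```

```bash
python3 -m creep '[[0.6,0.004,0,0.06,0],[0.6,0.004,0,0.14,0],[0.6,0.004,0,0.19,0],[0.6,0.004,0,0.215,0],[0.6,0.004,0,0.228,0],[0.6,0.004,0,0.232,0],[0.6,0.004,0,0.234,0],[0.6,0.004,0,0.234,0]]';python3 -m creep '[[0.6,0,0,0.002,0],[0.6,0,0,0.004,0],[0.6,0,0,0.006,0],[0.6,0,0,0.006,0]]'
```

```text
clock: 36.3
position: [0.6301, 0.2851, 0.0605]
ee_rot: [0.001, 0.745, 0.667, 0.001]
contact_force: [0.2, 0.3, -1.8]
width: 0.0599
gripper_force: 44.3
clock: 36.7
position: [0.6291, 0.2849, 0.056]
ee_rot: [-0.0, 0.745, 0.667, -0.0]
contact_force: [0.5, 0.1, -2.0]
width: 0.0601
gripper_force: 44.3
```

```bash
python3 -m creep '[[0.6,0,0,0.001,0],[0.6,0,0,0.002,0],[0.6,0,0,0.003,0],[0.6,0,0,0.003,0]]'
```

```text
clock: 37.1
position: [0.6292, 0.2849, 0.0553]
ee_rot: [0.0, 0.745, 0.667, 0.0]
contact_force: [-0.9, -1.5, 4.0]
width: 0.06
gripper_force: 44.7
```

Contact. Release, rise, and move back out of the way.

```bash
python3 -m creep '[[0.75,0,0,0,0],[0.85,0,0,0,0],[0.95,0,0,-0.002,0],[0.95,0,0,-0.02,0],[0.95,0,0,-0.06,0],[1,0,0,-0.14,0],[1,0,0,-0.24,0],[1,0,0,-0.32,0],[1,0,0,-0.34,0],[1,0,0,-0.34,0]]'; python3 -m creep '[[1,0,-0.1,-0.34,0],[1,0,-0.2,-0.34,0],[1,0,-0.3,-0.34,0],[1,0,-0.4,-0.34,0],[1,0,-0.5,-0.34,0],[1,0,-0.5,-0.34,0],[1,0,-0.5,-0.34,0]]'|head -2
python3 - <<'E'
from h import *
im=eyes.get_image('top'); s=eyes.get_image('side')
a=cv2.resize(im['frame'][90:320,150:520],None,fx=1.08*2,fy=1.08*2,interpolation=cv2.INTER_CUBIC)
cv2.imwrite('pics/end.png',a[...,::-1]); cv2.imwrite('pics/ends.png',s['frame'][...,::-1])
C=np.array([.6044,-.2579]);cx=np.array([.991,.134]);cy=np.array([-.134,.991])
B=np.array([.6285,.2831])
for n,z in [('butter_pat',.042),('medallion',.042),('small_can',.042),('large_can',.018),('hammer',.018),('loupe',0),('bud_vase',0)]:
    for c,i in (('top',im),('side',s)):
        for r in eyes.place_of(c,n)[:1 if n!='small_can' else 4]:
            print(n,c,round(r['confidence'],2),np.round(at(i,r['centre'],z)[:2],4))
E
```

```text
clock: 38.1
position: [0.6303, 0.2852, 0.2278]
ee_rot: [0.001, 0.745, 0.667, 0.003]
contact_force: [0.5, 0.3, -0.9]
width: 0.0853
gripper_force: 0.0
clock: 38.8
position: [0.3768, 0.3122, 0.3942]
butter_pat top 0.79 [ 0.5967 -0.1735]
butter_pat side 0.81 [ 0.5997 -0.1774]
medallion top 0.83 [ 0.6007 -0.2616]
medallion side 0.66 [ 0.6144 -0.2585]
small_can top 0.96 [0.3138 0.1506]
small_can top 0.76 [0.7932 0.1169]
small_can top 0.6 [0.6376 0.0101]
small_can side 0.88 [ 0.6217 -0.352 ]
small_can side 0.87 [0.7508 0.0864]
small_can side 0.86 [0.2765 0.086 ]
large_can top 0.57 [0.6319 0.2843]
large_can side 0.86 [0.63   0.2781]
hammer top 0.24 [0.3691 0.0104]
hammer side 0.91 [0.6253 0.2051]
loupe top 0.83 [0.3656 0.0068]
loupe side 0.9 [0.3696 0.0089]
bud_vase top 0.81 [0.7586 0.0095]
bud_vase side 0.98 [0.7835 0.0084]
```

View pics/end.png

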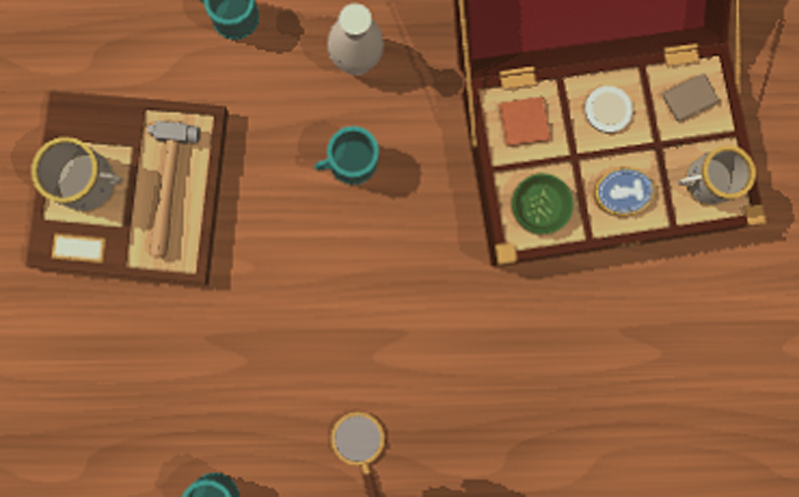

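View pics/ends.png

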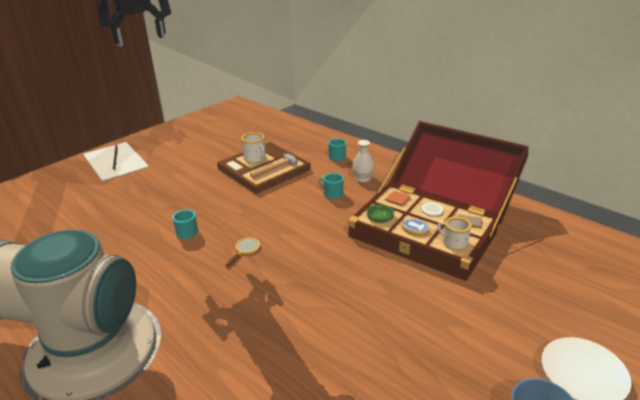

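In both pictures all five pieces sit upright in their own wells. The pat, medallion and small can fill the front row of the case, and the large can and hammer are on the board. The loupe and vase have not moved.

```bash
python3 -c "
from rig import manip; print(manip.sign_off())"
```

```text
the job is handed in; nothing more can be done
None
```

Both kits are made up and the job is handed in at about 39 s of the 120 s allowed. The final pictures show every piece upright in its own well, with the hand lens and bud vase where they started; the sign-off returned no verdict.

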